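Hold the right chisel case open

ROBOT

A 7-joint arm with a two-finger parallel gripper is mounted at the origin on the work surface. World frame = base frame: x ahead of the robot, y to its left, z up, the work surface at z = 0. Lengths are in m, angles in degrees, forces in N, time in s.
With the tool pointing down it reaches from about 0.4 to 0.85 m from the base axis. Payload 10.4 kg.
Tool frame: the origin (TCP) lies on the centre line of the jaws, within the pads' length; the fingertips stand 25 mm ahead of it and the grasp point (between the pads) lies 6 mm ahead of it; z points along the fingers, y is the line along which they close (so a half turn about z gives the same grasp; the last joint's range is limited). The gripper opens to 87 mm and grips with 3 to 60 N. Pads are 19 mm wide; open, the fingers measure 117 mm over their backs; the gripper's body (75 mm by 190 mm) begins 51 mm behind the grasp point.
Start: joints at [69.179, 19.034, -3.707, 83.658, 1.238, 77.344, -5.071], TCP at [0.209, -0.589, 0.248] pointing down, gripper open.
Joint ranges: [-148.97, 148.97], [-28.65, 121.19], [-84.17, 76.75], [9.2, 138.47], [-72.65, 252.65], [3.7, 117.97], [-149.18, 149.18]. Speed limits (degrees/s): [127.2, 127.2, 159.86, 159.86, 180, 180, 180].

INTERFACE

Orientations are given as a 3x3 rotation matrix whose columns are the frame's x, y, z axes.
In Python, from plant import readout, imaging, manip, spotter gives the robot as it stands. The module is installed in compiled form; this text tells all that it offers.
- The arm moves only by the shell command python3 -m jog 'ROWS' [FORCE]. ROWS is a JSON object of lists of equal length, an entry for each row: "hand": the opening, from -1 (shut) to 1 (fully open); "travel": the shift along the tool's x, y, z as a fraction of full scale, a list of three; "rot": the turn, a rotation vector about the tool's x, y, z as a fraction of full scale, a list of three. A call has 1 to 8 rows; each row shifts and turns the commanded pose from where the row before left it, along the tool's axes as they then stand; what a row does not reach is not made up. Full scale, the value 1, is 4 cm for a shift and 6 degrees for a turn. A row lasts 1/12 s, in which the tool goes at most 41.7 mm and 7.16 degrees, less where a joint would pass 70% of its speed; a pose out of reach is approached as far as the arm can. A call with a number of a shift or a turn outside -1 to 1 is refused whole. A call with a gripper value outside its range is refused whole. The fingers move at their own pace and stop on an object; FORCE is the grip in N (left out, the last holds). Time passes only in rows, so rows that do not move let the fingers close. It gives the time, the measured TCP pose, the force, the opening and the grip force at its end, in the units of the state.
- readout.get_obs(): the state, without advancing time (a new reading comes with each control period).
- imaging.read_camera(name): name is "scene" or "side" or "wrist"; returns a dict with "img" (480x640x3 uint8, blue, green, red), "fx", "fy", "cx", "cy" (pixels), "rvec" (rotation vector, rad) and "tvec" (3), from world to camera coordinates, as OpenCV has them. Camera axes: x right, y down, z forward; pixel columns grow to the right and rows downward; lengths in m; the calibration is good to about 2 mm. A picture is of the moment at which its call begins. There is no depth.
- manip.sign_off(): hands the job in; it is judged then, once.
Trained networks look in the newest picture that a camera, given by its name, has taken for a name from the list of things; names that differ only in an ending like _2 or _b are one class to them, and where a whole thing is asked for, a point or a joint stands for the part that bears it (a point fixed in the world has none). Each returns a list of dicts, best first, with "p" (0 to 1); they miss things now and then, are a little off and sometimes report something else, mostly with a low value. They report only what shows in the picture. A call takes as long as a camera call.
- spotter.spot_in(camera, name): "bbox" ([left, top, right, bottom] in pixels, round what is visible of it).
- spotter.trace(camera, name): "pixels" (480x640 bool, what is visible of it) and "bbox" ([left, top, right, bottom] in pixels, round what is visible of it).
- spotter.mark_of(camera, name): "at" ([column, row] in pixels: a listed point, or the origin of a listed thing).
The state is a dict: "clock": time; "joints": joint angles; "joint_velocities": joint speeds; "tau": joint torques, N m; "tool_pos": TCP position; "orientation": TCP orientation; "force": force on the tool from outside, world axes, zero at the start; "wrist_torque": the same for the moment, N m; "opening": finger opening in m; "finger_force": force on a finger pad.
Only numpy, scipy, OpenCV 4.12 (cv2) and the standard library are available. Lean on these libraries where they do the work, as an engineer would, in place of code of your own. Each camera call takes 0.05 s, during which the arm holds its last target. There are 200 camera calls.

TASK

The red-handled chisel lies in front of the case it belongs in. Lift that case's lid by its bar handle and hold it open at 50 degrees, within 6 degrees either way, so that I can lay the chisel back; the hinges are weak, so never let the lid go past 70 degrees, and finish while you are still holding it still there. Keep the other case shut and leave the chisel, the marking gauge and the hand plane where they lie.

Things in the scene. Friction and masses are not known exactly. Their poses are not given: they have to be found in the camera images.
- left_case: pale wooden chisel case, the left-hand one (y > 0) of the two, fixed to the bench: 200 mm deep (x), 240 wide (y), 70 high without the lid. Origin at the centre of its underside; its +x axis points from the handle side to the hinge side (roughly away from the robot, yaw up to 0.28 rad either way), +z up
- left_lid (a joint): opening angle of the left lid in rad: 0 shut, growing as the free edge nearest the robot goes up and over away from it (50 degrees = 0.873), mechanical limit 1.9. The lid is a 200 x 240 x 12 mm board of about 0.4 kg (0.3 to 0.5) on a free hinge without spring: it falls shut when let go
- left_lid_handle (a point): centre of the dark round steel bar handle on the left lid: bar 12 mm thick, 110 mm long, parallel to the hinge, on two posts at its ends; its centre line stands 40 mm above the lid's upper face and 30 mm in from the lid's free edge. With the lid shut it is 122 mm above the bench, 170 mm from the hinge line horizontally and 52 mm above it
- left_lid_hinge (a point): middle of the left lid's hinge line, at the lid's underside along the case's far (+x) top edge, 70 mm above the bench; the hinge axis is the case's y axis
- right_case: pale wooden chisel case, the right-hand one (y < 0) of the two, fixed to the bench: 200 mm deep (x), 240 wide (y), 70 high without the lid. Origin at the centre of its underside; its +x axis points from the handle side to the hinge side (roughly away from the robot, yaw up to 0.28 rad either way), +z up
- right_lid (a joint): opening angle of the right lid in rad: 0 shut, growing as the free edge nearest the robot goes up and over away from it (50 degrees = 0.873), mechanical limit 1.9. The lid is a 200 x 240 x 12 mm board of about 0.4 kg (0.3 to 0.5) on a free hinge without spring: it falls shut when let go
- right_lid_handle (a point): centre of the dark round steel bar handle on the right lid: bar 12 mm thick, 110 mm long, parallel to the hinge, on two posts at its ends; its centre line stands 40 mm above the lid's upper face and 30 mm in from the lid's free edge. With the lid shut it is 122 mm above the bench, 170 mm from the hinge line horizontally and 52 mm above it
- right_lid_hinge (a point): middle of the right lid's hinge line, at the lid's underside along the case's far (+x) top edge, 70 mm above the bench; the hinge axis is the case's y axis
- chisel: loose chisel with red handle and steel blade, 150 mm long, 26 mm thick, lying on the bench roughly parallel to the front of one of the cases, on the robot's side of that case, about 180 mm from the case's centre and within 90 mm sideways of it (same sign of y). Origin at mid-length on the bench; the handle points to its -y, the blade to its +y. Bystander
- gauge: loose dark wooden marking gauge with brass ends, 150 mm long (its y), 64 mm high, lying in front of the other case. Origin at mid-length on the bench. Bystander
- plane: loose green metal hand plane, 170 mm long (its y), 52 wide, about 90 high, standing on the bench beyond the cases. Origin at the centre of its sole. Bystander

How it is judged:
By the outcome, as a careful person would: the job done as asked, in the order asked, and still so for the second after the job is handed in, while the arm keeps its last pose, push and grip.
It also fails if it takes over 37 s, if anything falls off the work surface, if the arm or the gripper's body presses on something with over 40 N, if the wrist force passes 120 N, or if a joint passes its speed limit or range.

## Working session

There is one attempt and no reset: what is moved stays moved. The work goes in short steps, Python scripts to look and compute and a shell command to move; the robot and the scene stay as the last step left them, time stands still between calls to the robot, and variables do not carry over. Pictures are saved under pics/ and viewed, at most 10 in all, crops included, and the job is handed in when it is done.

```bash
mkdir -p pics; cat > h.py <<'E'
import numpy as np, cv2
from plant import readout, imaging, manip, spotter
def cam(n):
    c=imaging.read_camera(n); c['R']=cv2.Rodrigues(np.array(c['rvec'],float))[0]; c['t']=np.array(c['tvec'],float).ravel(); return c
def ray(c,p):
    d=c['R'].T@np.array([(p[0]-c['cx'])/c['fx'],(p[1]-c['cy'])/c['fy'],1]); return -c['R'].T@c['t'],d
def atz(c,p,z):
    o,d=ray(c,p); return o+d*(z-o[2])/d[2]
def proj(c,X):
    q=c['R']@np.array(X)+c['t']; return np.array([c['fx']*q[0]/q[2]+c['cx'],c['fy']*q[1]/q[2]+c['cy']])
E
python3 - <<'E'
from h import *
np.set_printoptions(precision=3,suppress=True)
Z=dict(left_lid_handle=.122,right_lid_handle=.122,left_lid_hinge=.07,right_lid_hinge=.07,chisel=0.0,gauge=0,plane=0,left_case=0,right_case=0)
ims=[]
for n in ['scene','side']:
    c=cam(n); ims.append(c['img']); print(n,-c['R'].T@c['t'])
    for k,z in Z.items():
        for m in spotter.mark_of(n,k)[:2]: print(k,np.array(m['at']),round(m['p'],2),atz(c,m['at'],z))
cv2.imwrite('pics/a.png',ims[0]);cv2.imwrite('pics/b.png',ims[1])
o=readout.get_obs();print(o['clock'],o['tool_pos'],o['orientation'],o['opening'])
E
```

```text
scene [1.148 0.39  0.705]
left_lid_handle [417.8 223.9] 0.77 [0.442 0.186 0.122]
right_lid_handle [237.5 171.4] 0.8 [ 0.473 -0.251  0.122]
left_lid_hinge [382.2 299.3] 0.83 [0.617 0.194 0.07 ]
right_lid_hinge [203.3 231.1] 0.69 [ 0.637 -0.222  0.07 ]
chisel [267.4 188.6] 0.64 [ 0.358 -0.261  0.   ]
gauge [422.6 236.6] 0.92 [0.333 0.171 0.   ]
plane [227.8 323.3] 0.66 [ 0.767 -0.058  0.   ]
left_case [400.2 292.1] 0.66 [0.521 0.196 0.   ]
right_case [229.1 229. ] 0.96 [ 0.543 -0.241  0.   ]
side [ 0.095 -0.421  0.465]
left_lid_handle [207.1 209.3] 0.77 [0.456 0.19  0.122]
right_lid_handle [447.  324.3] 0.73 [ 0.474 -0.253  0.122]
left_lid_hinge [280.  201.7] 0.71 [0.63  0.203 0.07 ]
right_lid_hinge [478.6 283.6] 0.74 [ 0.642 -0.216  0.07 ]
chisel [387.4 463.7] 0.89 [ 0.362 -0.263  0.   ]
gauge [163.6 304.2] 0.83 [0.338 0.169 0.   ]
plane [426.4 249.1] 0.92 [ 0.776 -0.053  0.   ]
left_case [244.9 256.7] 0.68 [ 0.518  0.185 -0.   ]
right_case [447.4 360.7] 0.79 [ 0.542 -0.233  0.   ]
1.0 [ 0.209 -0.589  0.248] [[ 0.942  0.334  0.   ]
 [ 0.334 -0.942 -0.   ]
 [ 0.     0.    -1.   ]] 0.08664474154048707
```

View pics/a.png

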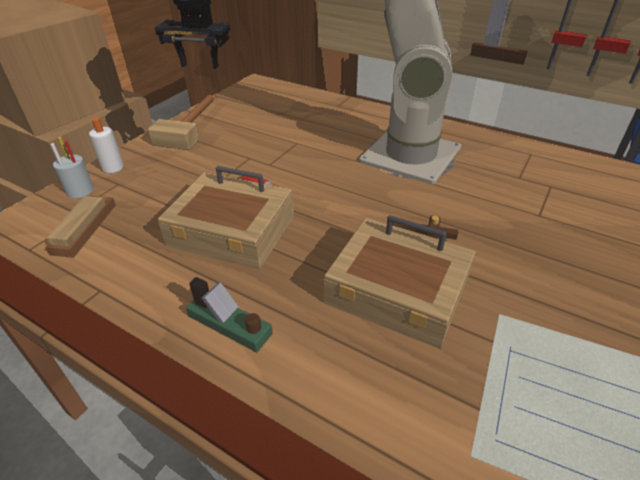

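View pics/b.png

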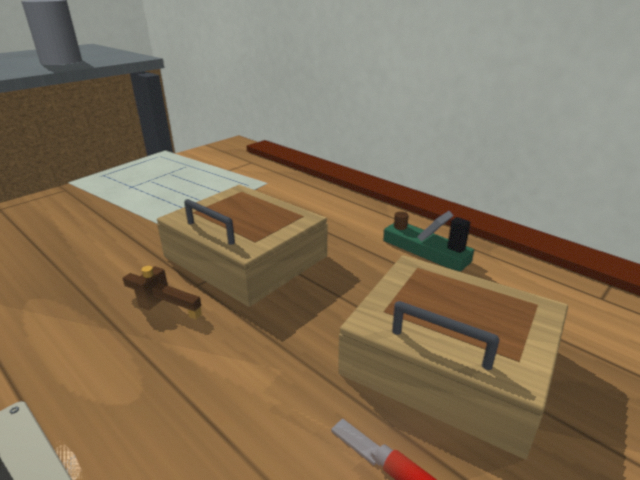

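The chisel (red handle, side view ~(400,465)) lies in front of the right case. That case's bar runs from (219,170) to (262,185) in the scene view, and its yaw is about 11°. I'll turn the tool, then go above that handle.

```bash
python3 -m jog '{"hand":[1,1,1,1,1,1,1,1],"travel":[[0,0,0],[0,0,0],[0,0,0],[0,0,0],[0,0,0],[0,0,0],[0,0,0],[0,0,0]],"rot":[[0,0,-1],[0,0,-1],[0,0,-1],[0,0,-1],[0,0,-1],[0,0,-1],[0,0,-1],[0,0,-1]]}'
python3 -m jog '{"hand":[1,1,1,1,1,1,1],"travel":[[0,0,0],[0,0,0],[0,0,0],[0,0,0],[0,0,0],[0,0,0],[0,0,0]],"rot":[[0,0,-1],[0,0,-1],[0,0,-1],[0,0,-1],[0,0,-1],[0,0,-0.7],[0,0,0]]}'
python3 -m jog '{"hand":[1,1,1,1,1,1,1,1],"travel":[[0.44,0.5,0],[0.44,0.5,0],[0.44,0.5,0],[0.44,0.5,0],[0.44,0.5,0],[0.44,0.5,0],[0.44,0.5,0],[0.44,0.5,0]],"rot":[[0,0,0],[0,0,0],[0,0,0],[0,0,0],[0,0,0],[0,0,0],[0,0,0],[0,0,0]]}'
python3 -m jog '{"hand":[1,1,1,1,1,1,1],"travel":[[0.44,0.5,0],[0.44,0.5,0],[0.44,0.5,0],[0.44,0.5,0],[0.44,0.5,0],[0.44,0.5,0],[0,0,0]],"rot":[[0,0,0],[0,0,0],[0,0,0],[0,0,0],[0,0,0],[0,0,0],[0,0,0]]}'
cat > m.py <<'E'
from h import *
import sys
np.set_printoptions(precision=3,suppress=True)
o=readout.get_obs();print(o['clock'],o['tool_pos'],o['orientation'].tolist() if hasattr(o['orientation'],'tolist') else o['orientation'],o['force'])
for n in ['wrist','scene','side']:
    c=cam(n)
    if n=='wrist': cv2.imwrite('pics/%s.png'%sys.argv[1],c['img'])
    for k,z in dict(right_lid_handle=.122,right_lid_hinge=.07).items():
        for m in spotter.mark_of(n,k)[:1]: print(n,k,np.array(m['at']),round(m['p'],2),atz(c,m['at'],z))
    for t in spotter.trace(n,'right_lid')[:1]:
        # dark bar pixels inside the lid trace
        im=c['img'].astype(int); g=(t['pixels'])&(im.max(2)<110)&(im.max(2)-im.min(2)<30)
        ys,xs=np.nonzero(g); print('bar px',len(xs), [xs.min(),ys.min(),xs.max(),ys.max()] if len(xs) else '')
        if len(xs)>50:
            P=np.array([atz(c,(x,y),.122)[:2] for x,y in zip(xs,ys)]); m=P.mean(0); u=np.linalg.svd(P-m,full_matrices=0)[2][0]; print(' mean',m,'heading',np.degrees(np.arctan2(u[1],u[0]))%180)
E
python3 m.py w1
```

```text
clock: 1.67
tool_pos: [0.2089, -0.5891, 0.2476]
orientation: [[0.377, 0.926, 0.0], [0.926, -0.377, -0.0], [-0.0, 0.0, -1.0]]
force: [0.6, 0.1, 0.1]
opening: 0.0867
finger_force: 0.0
clock: 2.25
tool_pos: [0.2088, -0.5891, 0.2476]
orientation: [[-0.207, 0.978, 0.0], [0.978, 0.207, -0.0], [-0.0, 0.0, -1.0]]
force: [-0.4, -0.8, 0.1]
opening: 0.0873
finger_force: 0.0
clock: 2.92
tool_pos: [0.3376, -0.4176, 0.2477]
orientation: [[-0.2, 0.98, 0.0], [0.98, 0.2, -0.0], [-0.0, 0.0, -1.0]]
force: [-0.4, -0.2, 0.7]
opening: 0.0872
finger_force: 0.0
clock: 3.5
tool_pos: [0.4364, -0.2858, 0.248]
orientation: [[-0.207, 0.978, 0.002], [0.978, 0.207, 0.001], [0.001, 0.002, -1.0]]
force: [0.3, 0.4, 0.2]
opening: 0.087
finger_force: 0.0
3.5 [ 0.436 -0.286  0.248] [[-0.20729777476959202, 0.9782760068804698, 0.0019201399893355353], [0.9782775912436329, 0.207295774634303, 0.001190079543503631], [0.0007661893571932524, 0.0021251307647848004, -0.9999974483832952]] [0.314 0.382 0.228]
wrist right_lid_handle [383.1 209.5] 0.83 [ 0.477 -0.249  0.122]
wrist right_lid_hinge [560.6 194.6] 0.69 [ 0.642 -0.211  0.07 ]
bar px 1007 [np.int64(365), np.int64(124), np.int64(392), np.int64(281)]
 mean [ 0.471 -0.246] heading 102.11263236949316
scene right_lid_handle [235.1 170.1] 0.88 [ 0.472 -0.26   0.122]
scene right_lid_hinge [205.4 234.8] 0.81 [ 0.644 -0.21   0.07 ]
bar px 322 [np.int64(216), np.int64(166), np.int64(263), np.int64(191)]
 mean [ 0.484 -0.238] heading 95.5732765391972
side right_lid_handle [444.1 323.2] 0.9 [ 0.473 -0.25   0.122]
side right_lid_hinge [476.8 282.1] 0.68 [ 0.644 -0.213  0.07 ]
bar px 1542 [np.int64(393), np.int64(302), np.int64(498), np.int64(369)]
 mean [ 0.469 -0.256] heading 99.12617052668429
```

View pics/w1.png

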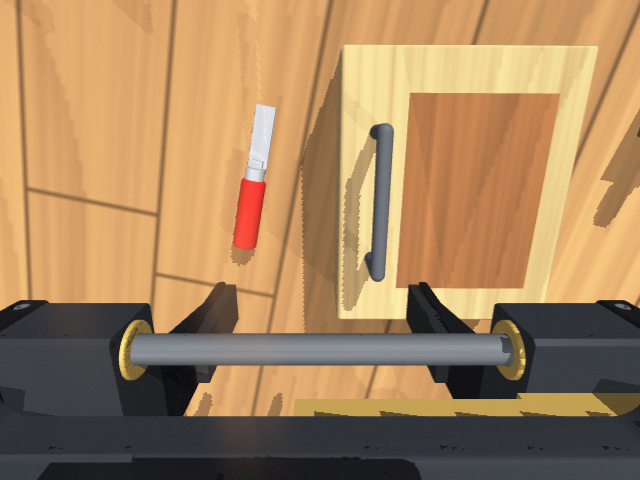

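The wrist view shows the bar from (386,127) to (377,277) and the chisel left of it. The lid's corners show at (343,45), (597,45) and (338,318).

```bash
python3 - <<'E'
from h import *
np.set_printoptions(precision=4,suppress=True)
c=cam('wrist')
a,b=atz(c,(386.5,129),.122),atz(c,(376.5,275),.122)
print(a,b,(a+b)/2,np.linalg.norm(a-b),np.degrees(np.arctan2(*(a-b)[[1,0]])))
for p,q in [((343,45),(597,45)),((343,45),(338,318))]:
    P,Q=atz(c,p,.082),atz(c,q,.082);d=Q-P;print(P,Q,np.linalg.norm(d),np.degrees(np.arctan2(d[1],d[0])))
o=readout.get_obs();T=np.array(o['orientation']);print(o['tool_pos'],T.T@((a+b)/2-o['tool_pos']))
E
```

```text
[ 0.4611 -0.1977  0.122 ] [ 0.4821 -0.3079  0.122 ] [ 0.4716 -0.2528  0.122 ] 0.11211582139924378 100.79776049787672
[ 0.4194 -0.1433  0.082 ] [ 0.6102 -0.1036  0.082 ] 0.19493914323101685 11.745372204665749
[ 0.4194 -0.1433  0.082 ] [ 0.4668 -0.374   0.082 ] 0.23556423792450734 -78.38119907105396
[ 0.4329 -0.2911  0.2476] [0.0296 0.0457 0.1256]
```

```bash
python3 -m jog '{"hand":[1,1,1,1,1,1],"travel":[[0.25,0.38,0],[0.25,0.38,0],[0.25,0.39,0],[0,0,0.5],[0,0,0.5],[0,0,0]],"rot":[[0,0,0.1],[0,0,0],[0,0,0],[0,0,0],[0,0,0],[0,0,0]]}'
python3 -m jog '{"hand":[1,1],"travel":[[0,0,0],[0,0,0]],"rot":[[0,0,0],[0,0,0]]}'
python3 - <<'E'
from h import *
np.set_printoptions(precision=4,suppress=True)
c=cam('wrist');cv2.imwrite('pics/w2.png',c['img'])
o=readout.get_obs();T=np.array(o['orientation']);print(o['tool_pos'],np.degrees(np.arctan2(T[1,0],T[0,0])))
for m in spotter.mark_of('wrist','right_lid_handle')[:1]:
    p=atz(c,m['at'],.122); print(m,p,T.T@(p-o['tool_pos']))
E
```

```text
clock: 4.65
tool_pos: [0.4708, -0.2516, 0.2042]
orientation: [[-0.194, 0.981, -0.004], [0.981, 0.194, 0.003], [0.003, -0.004, -1.0]]
force: [-0.3, -0.4, -0.9]
opening: 0.0867
finger_force: 0.0
clock: 4.82
tool_pos: [0.4725, -0.2528, 0.2086]
orientation: [[-0.193, 0.981, 0.001], [0.981, 0.193, -0.0], [-0.001, 0.001, -1.0]]
force: [-0.6, -0.5, 0.3]
opening: 0.0874
finger_force: 0.0
[ 0.4727 -0.2529  0.2089] 101.09668925636018
{'at': [325.0, 255.9], 'p': 0.64} [ 0.4747 -0.2486  0.122 ] [0.004  0.0027 0.0869]
```

View pics/w2.png

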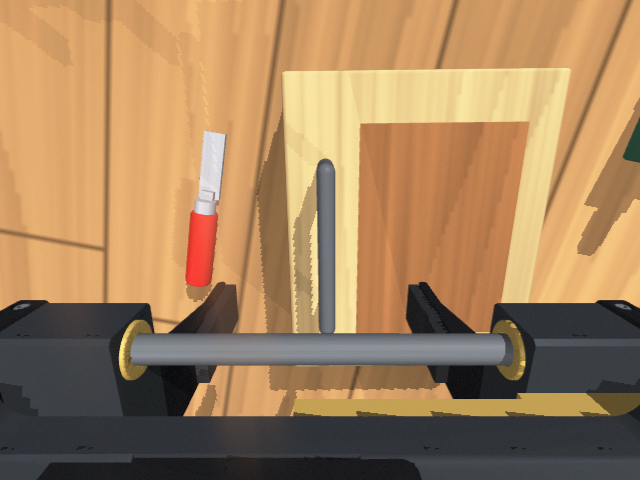

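The bar runs down column 326, midway between the fingers (237 and 408). I'll go down and close on it.

```bash
python3 -m jog '{"hand":[1,1,1,1,1,1,1,1],"travel":[[0,0.02,0.4],[0,0,0.4],[0,0,0.4],[0,0,0.4],[0,0,0.2],[0,0,0.2],[0,0,0],[0,0,0]],"rot":[[0,0,0],[0,0,0],[0,0,0],[0,0,0],[0,0,0],[0,0,0],[0,0,0],[0,0,0]]}'
python3 -m jog '{"hand":[-1,-1,-1,-1,-1,-1,-1,-1],"travel":[[0,0,0],[0,0,0],[0,0,0],[0,0,0],[0,0,0],[0,0,0],[0,0,0],[0,0,0]],"rot":[[0,0,0],[0,0,0],[0,0,0],[0,0,0],[0,0,0],[0,0,0],[0,0,0],[0,0,0]]}' 20
python3 -m jog '{"hand":[-1,-1,-1,-1],"travel":[[0,0,0],[0,0,0],[0,0,0],[0,0,0]],"rot":[[0,0,0],[0,0,0],[0,0,0],[0,0,0]]}'
```

```text
clock: 5.58
tool_pos: [0.4733, -0.2524, 0.1281]
orientation: [[-0.193, 0.981, 0.0], [0.981, 0.193, -0.0], [-0.0, 0.0, -1.0]]
force: [0.2, 0.3, 0.3]
opening: 0.087
finger_force: 0.0
clock: 6.25
tool_pos: [0.473, -0.2523, 0.1276]
orientation: [[-0.193, 0.981, 0.0], [0.981, 0.193, -0.0], [-0.0, -0.0, -1.0]]
force: [-0.9, -0.8, -0.5]
opening: 0.0413
finger_force: 0.0
clock: 6.58
tool_pos: [0.4736, -0.2521, 0.1277]
orientation: [[-0.193, 0.981, 0.001], [0.981, 0.193, 0.0], [-0.0, 0.001, -1.0]]
force: [19.3, 1.5, -8.7]
opening: 0.0151
finger_force: 9.3
```

```bash
python3 -m jog '{"hand":[-1,-1,-1,-1],"travel":[[0,0,0],[0,0,0],[0,0,0],[0,0,0]],"rot":[[0,0,0],[0,0,0],[0,0,0],[0,0,0]]}'
```

```text
clock: 6.92
tool_pos: [0.4755, -0.2518, 0.128]
orientation: [[-0.194, 0.981, 0.005], [0.981, 0.194, -0.0], [-0.001, 0.005, -1.0]]
force: [11.3, 0.1, -6.5]
opening: 0.0114
finger_force: 19.9
```

Gripped: the opening is 11 mm at 20 N, and 11 N of side preload is left to take out. Now the first part of the arc, to 20°.

```bash
python3 -m jog '{"hand":[-1,-1,-1,-1,-1,-1,-1,-1],"travel":[[0,0.05,0],[0,0,0],[0,0.065,-0.18],[0,0.065,-0.185],[0,0.08,-0.175],[0,0.08,-0.175],[0,0,0],[0,0,0]],"rot":[[0,0,0],[0,0,0],[0,0,0],[0,0,0],[0,0,0],[0,0,0],[0,0,0],[0,0,0]]}'
python3 - <<'E'
from h import *
np.set_printoptions(precision=4,suppress=True)
cv2.imwrite('pics/s3.png',cam('side')['img']); print(readout.get_obs()['force'])
E
```

```text
clock: 7.58
tool_pos: [0.4863, -0.2495, 0.1561]
orientation: [[-0.193, 0.981, -0.0], [0.981, 0.193, 0.0], [0.0, -0.0, -1.0]]
force: [2.0, 0.9, -4.6]
opening: 0.0114
finger_force: 20.0
[ 2.9705 -0.1504 -4.9051]
```

View pics/s3.png

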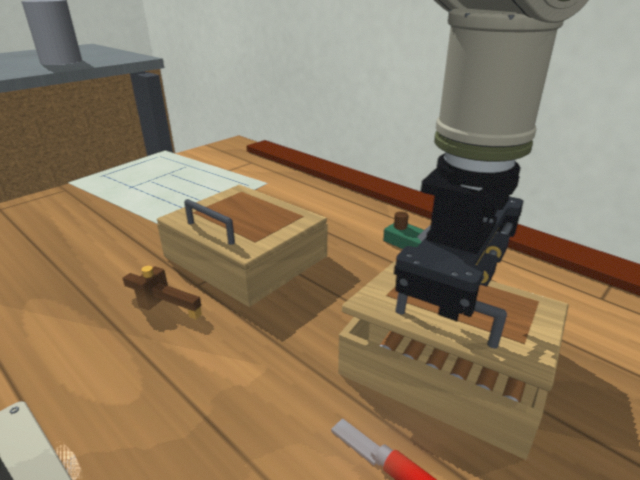

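The lid is about 10° open: its front edge shows at (440,340) above the case front. The bar is held at (450,300) and the forces are small. Next, to 30°.

```bash
python3 -m jog '{"hand":[-1,-1,-1,-1,-1,-1,-1,-1],"travel":[[0,0.095,-0.17],[0,0.095,-0.17],[0,0.11,-0.16],[0,0.11,-0.16],[0,0.12,-0.15],[0,0.125,-0.15],[0,0.135,-0.14],[0,0.135,-0.135]],"rot":[[0,0,0],[0,0,0],[0,0,0],[0,0,0],[0,0,0],[0,0,0],[0,0,0],[0,0,0]]}'
python3 -m jog '{"hand":[-1,-1],"travel":[[0,0,0],[0,0,0]],"rot":[[0,0,0],[0,0,0]]}'
```

```text
clock: 8.3
tool_pos: [0.5216, -0.2423, 0.2066]
orientation: [[-0.193, 0.981, -0.004], [0.981, 0.193, 0.0], [0.001, -0.003, -1.0]]
force: [-11.5, 4.0, 6.0]
opening: 0.0111
finger_force: 20.0
clock: 8.47
tool_pos: [0.5219, -0.2423, 0.2069]
orientation: [[-0.193, 0.981, -0.003], [0.981, 0.193, -0.0], [0.0, -0.003, -1.0]]
force: [-11.8, 3.9, 7.5]
opening: 0.0111
finger_force: 20.0
```

```bash
python3 -m jog '{"hand":[-1,-1,-1,-1,-1,-1,-1],"travel":[[0,-0.035,-0.04],[0,0.145,-0.13],[0,0.145,-0.13],[0,0.155,-0.115],[0,0.155,-0.115],[0,0,0],[0,0,0]],"rot":[[0,0,0],[0,0,0],[0,0,0],[0,0,0],[0,0,0],[0,0,0],[0,0,0]]}'
python3 - <<'E'
from h import *
np.set_printoptions(precision=4,suppress=True)
cv2.imwrite('pics/s4.png',cam('side')['img']); print(readout.get_obs()['force'])
E
```

```text
clock: 9.05
tool_pos: [0.5453, -0.2374, 0.2273]
orientation: [[-0.194, 0.981, 0.0], [0.981, 0.194, 0.001], [0.0, 0.0, -1.0]]
force: [-4.1, 5.8, -1.2]
opening: 0.0117
finger_force: 20.0
[-3.4425  6.3782 -1.844 ]
```

View pics/s4.png

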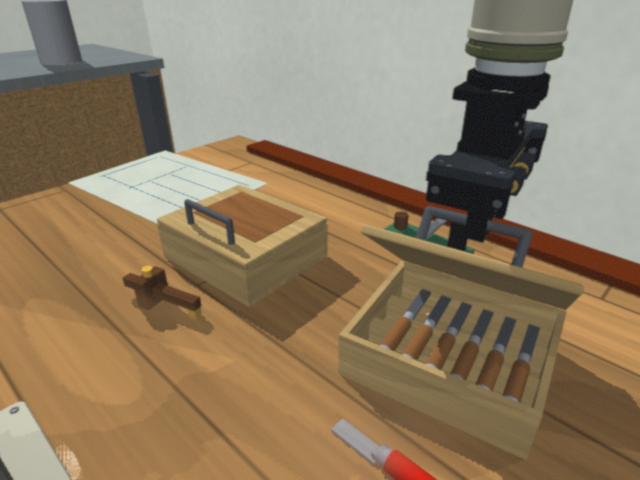

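The lid is about 40° open, with its edge from (363,231) to (580,290). The grip is sound. Last 10°.

```bash
python3 -m jog '{"hand":[-1,-1,-1,-1,-1,-1,-1],"travel":[[0.02,0.165,-0.1],[0,0.165,-0.1],[0,0.17,-0.085],[0,0.17,-0.085],[0,0,0],[0,0,0],[0,0,0]],"rot":[[0,0,0],[0,0,0],[0,0,0],[0,0,0],[0,0,0],[0,0,0],[0,0,0]]}'
python3 - <<'E'
from h import *
from scipy.optimize import minimize
np.set_printoptions(precision=4,suppress=True)
yaw=np.radians(11.3);ex=np.array([np.cos(yaw),np.sin(yaw),0]);ey=np.array([-ex[1],ex[0],0]);ez=np.array([0,0,1.])
o=readout.get_obs();T=np.array(o['orientation']);g=o['tool_pos']+T[:,2]*.006
bar0=np.array([.4755,-.252,.122]); H=bar0+.17*ex-.052*ez
d=g-H;print('hinge',H,'radius',np.hypot(d@ex,d@ez),'angle',np.degrees(np.arctan2(d[2],-d@ex))-17.01)
print(o['force'],o['joint_velocities'],o['clock'])
for n in ['side','scene']:
    c=cam(n); t=spotter.trace(n,'right_lid')[0]; print(n,t['bbox'],t['p'])
    for th in (44,47,50,53,56):
        a=np.radians(th);u=-np.cos(a)*ex+np.sin(a)*ez
        print(th,[proj(c,H+.2*u+s*.12*ey).round(1).tolist() for s in (1,-1)])
    if n=='side': cv2.imwrite('pics/s5.png',c['img'])
E
```

```text
clock: 9.68
tool_pos: [0.5709, -0.2322, 0.2425]
orientation: [[-0.193, 0.981, 0.0], [0.981, 0.193, -0.0], [-0.0, 0.0, -1.0]]
force: [-4.6, 5.6, 4.3]
opening: 0.0116
finger_force: 20.0
hinge [ 0.6422 -0.2187  0.07  ] radius 0.18165295027681258 angle 49.43587370262081
[-4.5917  5.6388  4.316 ] [ 0.1456 -0.211   0.0125  0.2769  0.1146 -0.0115  0.0122] 9.6833
side [370.2, 188.4, 595.2, 309.0] 0.74
44 [[365.9, 219.9], [590.2, 281.7]]
47 [[369.0, 212.0], [593.2, 271.5]]
50 [[372.2, 204.3], [596.1, 261.6]]
53 [[375.5, 196.9], [598.9, 252.0]]
56 [[378.9, 189.9], [601.5, 242.8]]
scene [156.8, 141.2, 274.8, 244.1] 0.89
44 [[276.1, 153.2], [178.6, 135.5]]
47 [[274.4, 151.9], [176.0, 134.1]]
50 [[272.6, 150.8], [173.4, 132.9]]
53 [[270.7, 150.0], [170.6, 131.9]]
56 [[268.7, 149.4], [167.7, 131.2]]
```

View pics/s5.png

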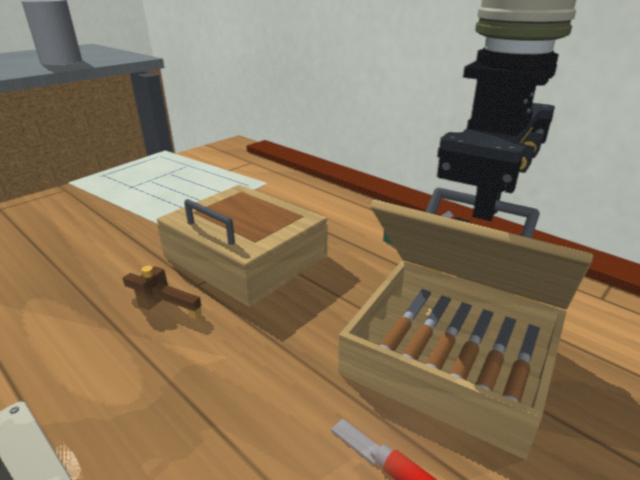

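The lid's lower edge corners are at (373,204) and (590,258), which match about 50°. The chisel and gauge haven't moved. I'll let the arm settle and hand in.

```bash
python3 -m jog '{"hand":[-1,-1,-1,-1,-1,-1],"travel":[[0,0,0],[0,0,0],[0,0,0],[0,0,0],[0,0,0],[0,0,0]],"rot":[[0,0,0],[0,0,0],[0,0,0],[0,0,0],[0,0,0],[0,0,0]]}'
python3 -c "
from plant import manip; print(manip.sign_off())"
```

```text
clock: 10.38
tool_pos: [0.5707, -0.2322, 0.2425]
orientation: [[-0.193, 0.981, 0.0], [0.981, 0.193, -0.0], [-0.0, 0.0, -1.0]]
force: [-5.3, 5.3, 3.5]
opening: 0.0109
finger_force: 20.0
the job is handed in; nothing more can be done
None
```

The right case's lid is held still by its bar at about 50° (49.4° worked out from the gripper position, and the camera view agrees); the left case stayed shut, the chisel, gauge and plane were not touched, and I handed the job in at 10.4 s.

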